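# Fold down an inspection mirror and hang it up

### The job

Pick up the folding inspection mirror by the sprung grip at its pivot, squeezed firmly so that its arm stays locked straight out, and lift it well clear of the cradle. Up there, loosen your grip just enough that the mirror arm swings down by its own weight and hangs straight down while you still hold the handle, then squeeze firmly again to lock it. Hang the mirror by its handle level across the two prongs of the rack, centred, with the arm hanging down between them, let go, and leave the other things on the bench alone.

Things in the scene. Friction and masses are not known exactly. Their poses are not given: they have to be found in the camera images.
- mirror: Folding inspection mirror, about 0.18 kg. Handle: two upright aluminium plates, together 112 mm long (x +-56), 16 mm wide (y), 20 mm high (z -8 to +12), flat underneath. Origin on the arm's pivot in mid-handle; x along the handle toward the side where the straight arm lies, y along the pivot, z up. Starts level in the cradle, pivot 45 mm above the bench, arm straight out.
- mirror_pivot (a point): Where to grip, pinching along the mirror's y (same point as its origin). On each side a ribbed grey sprung cheek (x +-13, z +-18 mm), 30 mm over both, moves inward (2.5 N at first touch, then 0.8 N per mm). In a hole in its middle is the flat end of the arm's pivot boss, 22 mm over both ends.
- mirror_arm (a joint): Arm angle: 0 = straight out along the handle's +x, 1.57 = hanging square below it. Fingers squeezed right down (22 mm) press on the boss and lock the arm at its angle (20 to 40 N of grip is plenty); at 24 to 28 mm apart the cheeks still bear on the fingers and hold the handle, but the arm is free and swings down in about 1.5 s; beyond 30 mm the mirror falls.
- mirror_disc (a point): Centre of the flat round mirror at the end of the arm: 50 mm in diameter, 6 mm thick, 95 mm from the pivot on a thin steel rod. With the arm straight out it lies flat; with the arm hanging its faces look along the handle's x.
- mirror_tip (a point): The far end of the mirror arm, 120 mm from the pivot.
- cradle: Fixed grey cradle, x as the mirror's, origin on the bench under its pivot. Base plate 6 mm high (x -60 to +125, y +-28 mm). Two saddles at x = +-44 mm (16 mm long) carry the handle at 37 mm height between lips up to 47 mm; a block at x = 95 mm carries the disc. Between the saddles it is clear for fingers above the base plate. Lift straight up.
- rack: Fixed rack, origin on the bench under the hanging place. Two level round steel prongs, 10 mm thick, run along the rack's x at y = +-40 mm, tops 150 mm above the bench, 70 mm clear between them, back to a cross bar and mast at x = +81 to +93 mm, 150 mm high. Base plate 8 mm high. The handle shall lie across both prongs, along the rack's y, either way round.
- rack_seat (a point): The hanging place: midway between the two prongs, level with their tops (150 mm above the bench). A mirror hung there has its pivot 8 mm above this point.
- rack_front (a point): Midway between the free front ends of the prongs, 45 mm in front of the hanging place (rack's -x); each prong ends there in an upturned tip, 11 mm above the prong tops.
- loupe: Bystander: black eye loupe, 37 mm wide, 40 mm high.
- spare_lens: Bystander: black camera lens, 38 mm wide, 58 mm high.
- caliper: Bystander: digital caliper, 160 mm long, lying.
- tweezers_3: Bystander: tweezers, 122 mm long, lying.
- tape_roll: Bystander: roll of tape, 58 mm wide, 19 mm high.
- wipe_pack: Bystander: white pack of wipes, 106 mm long, 37 mm high.

How it is judged (in metres and radians):
On the way, in this order (a step that is already met when the one before it is completed fails the run):
1. the mirror is lifted clear (pivot over 0.10 m above the bench) with its arm still straight out (within 0.35 rad) (height (world z) of mirror above 0.1 m and value of joint mirror_arm below 0.35 rad), for 0.2 s.
2. still held in the air (pivot over 0.13 m), the grip is loosened off the arm and the arm has swung to hang straight down (joint 1.35 to 1.8 rad) (height (world z) of mirror above 0.13 m and value of joint mirror_arm between 1.35 and 1.8 rad and contact force between the fingers and mirror_arm below 1 N and contact force between the fingers and mirror above 1 N and contact force between mirror and rack below 0.1 N), for 0.2 s.
3. the grip is closed on the arm again (over 4 N) with the arm hanging straight down, the mirror still in the air (height (world z) of mirror above 0.13 m and value of joint mirror_arm between 1.35 and 1.8 rad and contact force between the fingers and mirror_arm above 4 N and contact force between mirror and rack below 0.1 N), for 0.2 s.
At the end, for the whole second after the job is handed in: The mirror rests released, handle level (0.12 rad) across both prongs and square to them (0.25 rad), pivot within 13 mm of the middle between the prongs, 30 mm of the hanging place along them and 8 +-4 mm above the prong tops, arm hanging straight down (1.35 to 1.8 rad) (x of mirror in the frame of rack_seat between -0.03 and 0.03 m and y of mirror in the frame of rack_seat between -0.013 and 0.013 m and z of mirror in the frame of rack_seat between 0.004 and 0.012 m and angle between the x axis of mirror and the y axis of rack, either way round below 0.25 rad and angle between mirror's own z axis and vertical below 0.12 rad and value of joint mirror_arm between 1.35 and 1.8 rad and linear speed of mirror below 0.02 m/s and contact force between the fingers and mirror below 0.1 N); the robot touches nothing.
It fails at once if a bystander is moved by more than 20 mm (distance of any of loupe, spare_lens, caliper, tweezers_3, tape_roll, wipe_pack from where it was at the start of the episode above 0.02 m).
It also fails if it takes over 58 s, if anything falls off the work surface, if the arm or the gripper's body presses on something with over 40 N, if the wrist force passes 120 N, or if a joint passes its speed limit or range.

### The arm

A 6-joint arm with a two-finger parallel gripper is mounted at the origin on a cart in front of the work surface, level with it; the furniture and walls round the work are solid. World frame = base frame: x ahead of the robot, y to its left, z up, the work surface at z = 0. Lengths are in m, angles in degrees, forces in N, time in s.
With the tool pointing down it reaches from about 0.4 to 0.825 m from the base axis. Payload 7 kg.
Tool frame: the origin (TCP) lies at the very end of the fingers, on their centre line; the grasp point (between the pads) lies 19 mm behind it (r.grasp_offset is the z of the grasp point in the tool frame, in m); z points along the fingers, y is the direction in which the jaws open and shut (so a half turn about z gives the same grasp; the last joint's range is limited). The gripper opens to 88 mm and grips with 3 to 60 N. Pads are 19 mm wide; open, the fingers measure 130 mm over their backs; the gripper's body (78 mm by 193 mm) begins 47 mm behind the grasp point.
Start: joints at [-57.748, 20.546, 0.682, 0, -70.136, -16.507], TCP at [0.183, -0.65, 0.227] pointing down, gripper open.
Joint ranges: [-176.03, 176.03], [-82.01, 121.73], [-58.28, 71.71], [-173.87, 95.51], [-174.79, -0.11], [-173.66, 173.66]. Speed limits (degrees/s): [136.94, 136.94, 172.46, 180, 180, 180].

### API

Orientations are given as [roll, pitch, yaw] about the fixed x, y, z axes, in that order (R = Rz(yaw) Ry(pitch) Rx(roll)).
In Python, from plant import r, capture, calibration, order gives the robot as it stands.
- The arm moves only by the tool servo_tool, never from a script. Its arguments are lists of equal length, an entry for each row: "grip": the closure, from -1 (fully open) to 1 (shut), so that 0 is half open; "translation": the shift along the tool's x, y, z in m, a list of three; "turn": the turn about the tool's z in rad. A call has 1 to 10 rows; each row is the pose to reach, as a shift and turn from the pose commanded when the call began, along the tool's axes at that moment; what a row does not reach only later rows make up. A row lasts 1/12 s, in which the tool goes at most 41.7 mm and 7.16 degrees, less where a joint would pass 70% of its speed; a pose out of reach is approached as far as the arm can. A call with a gripper value outside its range is refused whole. The fingers move at their own pace and stop on an object; "newtons" is the grip in N (left out, the last holds). Time passes only in rows, so rows that repeat a pose let the fingers close. It gives the time, the measured TCP pose, the force and the opening at its end, in the units of the state.
- r.get_state(): the state, without advancing time (a new reading comes with each control period).
- capture(name): name is "side" or "top" or "wrist"; returns (picture, depth): 384x512x3 uint8, blue, green, red; 384x512 float32, m along the optical axis (not along the pixel's ray), 0 where there is no reading.
- calibration(name): a dict with "fx", "fy", "cx", "cy" (pixels), "view" (4x4, takes a point from world to camera coordinates). Camera axes: x right, y up, looking along -z (the intrinsics and any distortion apply to the point x, -y, -z); pixel columns grow to the right and rows downward; lengths in m; the calibration is good to about 2 mm. A picture is of the moment at which its call begins: read the wrist's pose just before it. calibration takes no time and is no camera call; for the wrist camera it gives the pose at the moment of the call.
- order.close_job(): hands the job in, once; it reports no verdict.
The state is a dict: "time_s": time; "joints": joint angles; "qd": joint speeds; "joint_torque": joint torques, N m; "tcp_pos": TCP position; "eef_rot": TCP orientation; "contact_force": force on the tool from outside, world axes, zero at the start; "moment": the same for the moment, N m; "gripper_width": finger opening in m.
Only numpy, scipy, OpenCV 4.12 (cv2) and the standard library are available. Lean on these libraries where they do the work, as an engineer would, in place of code of your own. Each camera call takes 0.05 s, during which the arm holds its last target.

## Working session

There is one attempt and no reset: what is moved stays moved. The work goes in short steps, Python scripts to look and compute and a tool call to move; the robot and the scene stay as the last step left them, time stands still between calls to the robot, and variables do not carry over. Pictures are saved under pics/ and viewed, and the job is handed in when it is done.

Besides the shell and the picture viewer there is one more tool, called after "Emit:" as name(argument=value, ...), one argument or row to a line, values as JSON. servo_tool: Moves the arm, as the interface text tells. Its arguments: {"type":"object","properties":{"grip":{"type":"array","items":{"type":"number"}},"translation":{"type":"array","items":{"type":"array","items":{"type":"number"}}},"turn":{"type":"array","items":{"type":"number"}},"newtons":{"type":"number"}},"required":["grip","translation","turn"]}

```bash
mkdir -p pics
cat > h.py <<'E'
import numpy as np, cv2
from plant import r, capture, calibration, order
from scipy.spatial.transform import Rotation as R
def w2p(c,P):
    V=np.array(c["view"]); p=V[:3,:3]@np.asarray(P,float)+V[:3,3]
    return c["fx"]*p[0]/-p[2]+c["cx"], c["fy"]*-p[1]/-p[2]+c["cy"]
def p2w(c,u,v,z=None,d=None):
    V=np.array(c["view"]); Ri=V[:3,:3].T; o=-Ri@V[:3,3]
    ray=Ri@np.array([(u-c["cx"])/c["fx"],-(v-c["cy"])/c["fy"],-1])
    if d is None: d=(z-o[2])/ray[2]
    return o+d*ray
E
python3 - <<'E'
from h import *
print(r.get_state())
for n in("top","side"):
    c=calibration(n);print(n,c)
    p,d=capture(n);cv2.imwrite(f"pics/{n}0.png",p);np.save(f"{n}0.npy",d)
    print(d.min(),d.max())
E
```

```text
{'time_s': 0.0, 'joints': array([-5.77479742e+01,  2.05897761e+01,  6.34441182e-01, -2.10351737e-02,
       -7.01346906e+01, -1.65072880e+01]), 'qd': array([-9.17827796e-02, -6.39667929e-02, -9.16153453e-05,  4.52008996e-02,
        1.25658491e-01,  8.69839640e-02]), 'joint_torque': array([ 4.02796422e-04, -5.82722926e+01,  2.93061876e+01,  6.99726239e+00,
        7.05403945e-03, -1.89267398e-04]), 'tcp_pos': array([ 0.18301896, -0.6492155 ,  0.22564359]), 'eef_rot': array([ 1.79908066e+02, -6.62266654e-03, -1.64262420e+02]), 'contact_force': array([ 0.94315372, -1.04170043,  0.3829995 ]), 'moment': array([0.04083339, 0.00313957, 0.02980741]), 'gripper_width': 0.08742415011170653}
top {'fx': 364.52179866714766, 'fy': 364.52179866714766, 'cx': 263.55220911418354, 'cy': 192.42258507205452, 'view': array([[ 0.01680307, -0.99984331, -0.00556822,  0.28936533],
       [ 0.99763617,  0.01639433,  0.06673308, -0.51944231],
       [-0.06663134, -0.00667638,  0.99775533, -1.07860188],
       [ 0.        ,  0.        ,  0.        ,  1.        ]])}
0.0 1.9980192
side {'fx': 377.0572127587977, 'fy': 377.0572127587977, 'cx': 255.8214843100379, 'cy': 185.63404443750483, 'view': array([[-0.82770702, -0.56081482,  0.01969321,  0.56478257],
       [ 0.3393992 , -0.47235522,  0.81344252, -0.12895041],
       [-0.44688843,  0.67997594,  0.58131183, -0.95455846],
       [ 0.        ,  0.        ,  0.        ,  1.        ]])}
0.0 3.270916
```

View pics/top0.png

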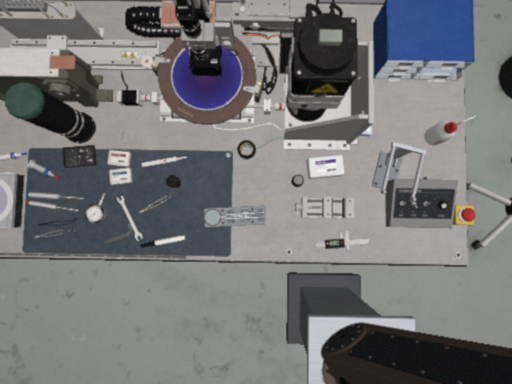

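View pics/side0.png

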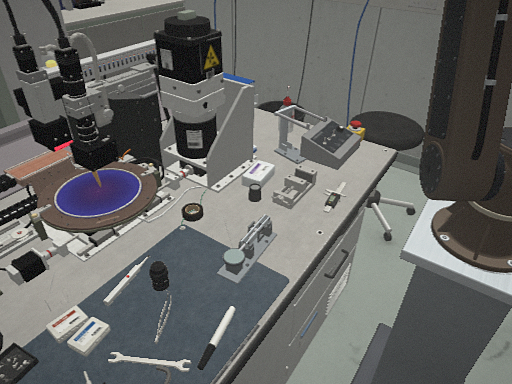

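Run:
```python
from h import *
p=cv2.imread("pics/top0.png")
a=cv2.resize(p[190:240,195:275],None,fx=9,fy=9,interpolation=cv2.INTER_CUBIC);cv2.imwrite("pics/topm.png",a)
a=cv2.resize(p[130:225,365:465],None,fx=6,fy=6,interpolation=cv2.INTER_CUBIC);cv2.imwrite("pics/topr.png",a)
p=cv2.imread("pics/side0.png")
a=cv2.resize(p[90:180,255:375],None,fx=6,fy=6,interpolation=cv2.INTER_CUBIC);cv2.imwrite("pics/sider.png",a)
```

```text
(no output)
```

View pics/topm.png

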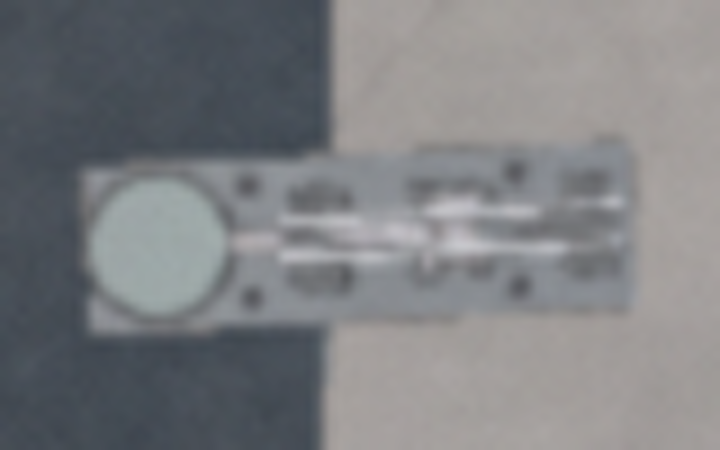

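View pics/topr.png

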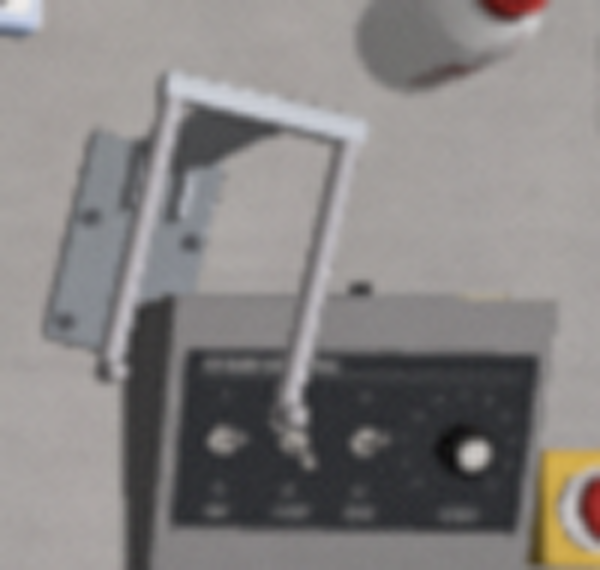

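View pics/sider.png

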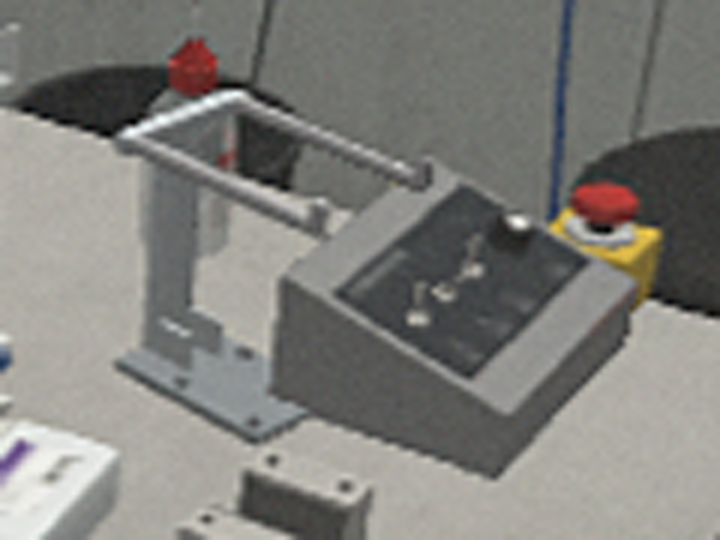

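Run:
```python
from h import *
c=calibration("top")
f=lambda u,v,s,o,z:p2w(c,(u+.5)/s-.5+o[0],(v+.5)/s-.5+o[1],z)
m=lambda u,v,z:f(u,v,9,(195,190),z).round(4)
k=lambda u,v,z:f(u,v,6,(365,130),z).round(4)
print("plate",[m(*q,0.006) for q in((82,168),(632,145),(632,310),(90,335))])
print("disc",m(158,244,.048))
print("handle far end",m(622,224,.057),"near",m(280,238,.057))
print("barends",k(165,85,.15),k(362,130,.15))
print("prongL",k(172,105,.15),k(117,350,.15),"tip",k(112,368,.16))
print("prongR",k(347,145,.15),k(294,395,.15),"tip",k(290,412,.16))
d=np.load("top0.npy")
for u,v in((386,178),(388,170),(416,180),(419,165),(417,185),(405,147),(400,195),(211,217),(245,215)):
    print(u,v,d[v,u],p2w(c,u,v,d=d[v,u]).round(4))
```

```text
plate [array([0.4643, 0.479 , 0.006 ]), array([0.4752, 0.2936, 0.006 ]), array([0.4197, 0.2927, 0.006 ]), array([0.4083, 0.4748, 0.006 ])]
disc [0.4393 0.4466 0.048 ]
handle far end [0.4482 0.2963 0.057 ] near [0.4419 0.4061 0.057 ]
barends [ 0.6414 -0.0432  0.15  ] [ 0.6225 -0.1302  0.15  ]
prongL [ 0.6324 -0.0463  0.15  ] [ 0.5229 -0.0213  0.15  ] tip [ 0.5142 -0.0159  0.16  ]
prongR [ 0.6157 -0.1235  0.15  ] [ 0.5043 -0.0989  0.15  ] tip [ 0.4963 -0.093   0.16  ]
386 178 0.9643526 [ 0.5492 -0.0262  0.151 ]
388 170 0.96630454 [ 0.5707 -0.0318  0.1505]
416 180 0.96438956 [ 0.5453 -0.1056  0.1502]
419 165 0.9686156 [ 0.5857 -0.1147  0.1486]
417 185 0.9650976 [ 0.5322 -0.1088  0.1486]
405 147 0.97183514 [ 0.6334 -0.0779  0.1488]
400 195 1.0388508 [ 0.5099 -0.0914  0.0733]
211 217 1.0627314 [0.4382 0.4497 0.0482]
245 215 1.0581813 [0.4457 0.3505 0.0526]
```

Run:
```python
from h import *
pts=[]
for n in("top","side"):
    c=calibration(n);d=np.load(f"{n}0.npy");v,u=np.mgrid[:384,:512]
    V=np.array(c["view"]);Ri=V[:3,:3].T;o=-Ri@V[:3,3]
    ray=np.stack([(u-c["cx"])/c["fx"],-(v-c["cy"])/c["fy"],-np.ones(u.shape)],-1)@Ri.T
    P=(o+d[...,None]*ray)[(d>0)]
    pts.append(P)
s=np.array([.548,-.066]);y=np.radians(-12.8);X=np.array([np.cos(y),np.sin(y)]);Y=np.array([-X[1],X[0]])
for P in pts:
    q=P[:,:2]-s;a=np.stack([q@X,q@Y,P[:,2]],-1)
    print("rack frame mm, rows x 100..-140, cols y 80..-80")
    print("      ",[j for j in range(80,-90,-10)])
    for i in range(100,-150,-10):
        row=[]
        for j in range(80,-90,-10):
            m=(abs(a[:,0]-i/1e3)<.005)&(abs(a[:,1]-j/1e3)<.005)&(a[:,2]>-.02)&(a[:,2]<.2)
            row.append("%4d"%(1e3*a[m,2].max()) if m.any() else "   .")
        print("%5d"%i,*row)
```

```text
rack frame mm, rows x 100..-140, cols y 80..-80
       [80, 70, 60, 50, 40, 30, 20, 10, 0, -10, -20, -30, -40, -50, -60, -70, -80]
  100    3    1    6    6    3    6    3    7    5    .    .    .    1    3    4    5    2
   90    2    3    3    2  154  152  150  153  151  154  153  152  151  150    7    3    3
   80    6    3    4    5  152  153  155  153  152  151  154  152  153  151    5    4    5
   70    4    3    4    5  155  148   11   31    .   34   13   11  152  147    3    3    3
   60    3    3    4    4  153  151   12   31    .   32   10   13  155    3    3    4    4
   50    4    3    4    3  153  147   13   12    9   12   11   13  151  149    4    4    4
   40    2    3    3    5  151   15   12   12    4   11   12    9  153  150    2    4    3
   30    3    4    3    3  153  150   11   13    5   12   11   11  153  149    2    1   87
   20    5    6    4    2  153  148   10   13    .   12    9   10  153  148   82   87   87
   10    3    4    4    3  153   11   12   13   84   85   86   85  152  147   85   81   85
    0    6    3    2    3  154   12   12   14   84   85   8
[... 3011 characters left out ...]
  .    .    0    2    1    1   62   61   60   60   58   60   58
  -80    .    .    .    .    .    .    1    0    0    0   60   57   58   58   60   56   56
  -90   48    .    .    .    .   -1    0    1    0    0   54   55   57   54   54   54   51
 -100   49    .    .    .    2    0    1    1    1    1   47   51   51   49   50   50   50
 -110   50    .    1    0    0    2   -1    1    0    1    1   48   48   48   47   47   47
 -120   50    1    0    0    1    0    0    0    2    0    0   48   46   44   45   44    0
 -130    8    0    1    0    0    1    0    1    1    0    1    0    0    1    0    0    0
 -140    0    0    1    0    0    1    0    1    1    0    0    0    1    0    0    0    0
```

Run:
```python
from h import *
p=cv2.imread("pics/top0.png")
a=cv2.resize(p[160:210,375:425],None,fx=12,fy=12,interpolation=cv2.INTER_CUBIC);cv2.imwrite("pics/topc.png",a)
p=cv2.imread("pics/side0.png")
a=cv2.resize(p[105:165,285:345],None,fx=10,fy=10,interpolation=cv2.INTER_CUBIC);cv2.imwrite("pics/sidec.png",a)
```

```text
(no output)
```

View pics/topc.png

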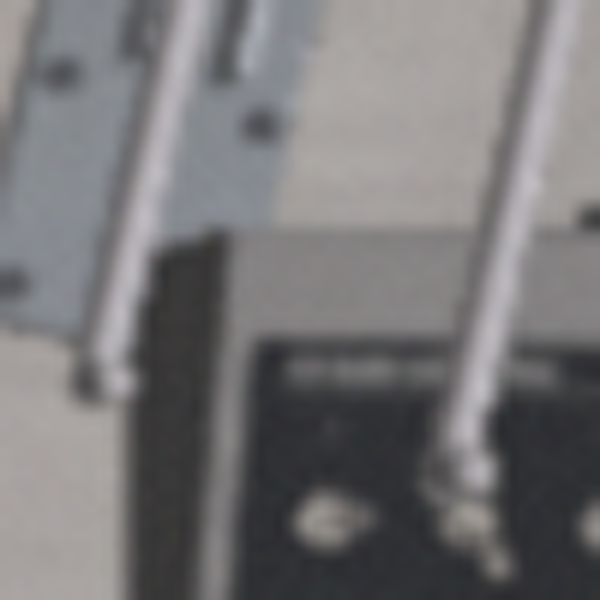

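View pics/sidec.png

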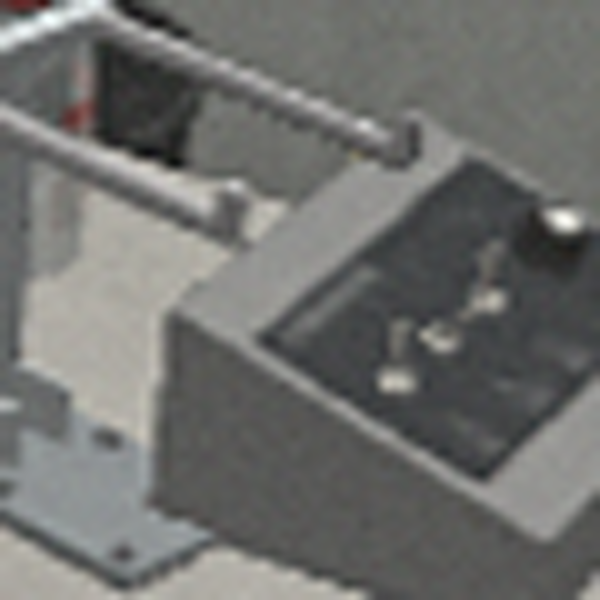

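Run:
```python
from h import *
s=np.array([.548,-.066]);y=np.radians(-12.8);X=np.array([np.cos(y),np.sin(y)]);Y=np.array([-X[1],X[0]])
def rf(P): q=P[:2]-s; return np.r_[q@X,q@Y].round(4)*1e3
c=calibration("top");t=lambda u,v,z:p2w(c,(u+.5)/12-.5+375,(v+.5)/12-.5+160,z)
for q in((228,235,.084),(200,590,.06),(150,255,0),(130,590,0),(590,232,.084)): P=t(*q);print(q,P.round(4),rf(P))
# prongs: inner/outer edges at top
for q in((188,20,.15),(118,330,.15),(560,20,.15),(475,390,.15)): P=t(*q);print("prong",P.round(4),rf(P))
c=calibration("side");t=lambda u,v,z:p2w(c,(u+.5)/10-.5+285,(v+.5)/10-.5+105,z)
for q in((168,312,.084),(168,312,.08),(150,500,0),(548,542,.045)): P=t(*q);print("side",P.round(4),rf(P))
for q in((5,112,.15),(200,200,.15),(110,18,.15),(385,140,.15)): P=t(*q);print("sprong",P.round(4),rf(P))
```

```text
(228, 235, 0.084) [ 0.5539 -0.0695  0.084 ] [ 6.5 -2.2]
(200, 590, 0.06) [ 0.4708 -0.0707  0.06  ] [-74.2 -21.6]
(150, 255, 0) [ 0.5576 -0.0791  0.    ] [ 12.3 -10.6]
(130, 590, 0) [ 0.4722 -0.0735  0.    ] [-72.3 -24.1]
(590, 232, 0.084) [ 0.556  -0.1547  0.084 ] [ 27.4 -84.7]
prong [ 0.5944 -0.0379  0.15  ] [39.  37.6]
prong [ 0.5253 -0.0221  0.15  ] [-31.9  37.8]
prong [ 0.5957 -0.1201  0.15  ] [ 58.5 -42.2]
prong [ 0.5133 -0.1004  0.15  ] [-26.2 -41.3]
side [ 0.5541 -0.0657  0.084 ] [5.9 1.6]
side [ 0.5574 -0.0726  0.08  ] [10.7 -4.4]
side [ 0.5647 -0.0884  0.    ] [ 21.2 -18.1]
side [ 0.4194 -0.0698  0.045 ] [-124.6  -32.2]
sprong [ 0.6026 -0.0377  0.15  ] [47.  39.7]
sprong [ 0.5252 -0.0199  0.15  ] [-32.4  39.9]
sprong [ 0.6112 -0.1193  0.15  ] [ 73.5 -38. ]
sprong [ 0.4988 -0.09    0.15  ] [-42.6 -34.3]
```

```bash
cat >> h.py <<'E'
def rel(*targets):
    s=r.get_state(); M=R.from_euler("xyz",s["eef_rot"],degrees=True)
    print("t",s["time_s"].__round__(2),"tcp",s["tcp_pos"].round(4),"rpy",s["eef_rot"].round(2),"w",round(s["gripper_width"],4),"F",s["contact_force"].round(1))
    for x,y,z,yaw in targets:
        t=M.inv().apply(np.array([x,y,z])-s["tcp_pos"])
        dy=(yaw-s["eef_rot"][2]+180)%360-180
        print("shift",t.round(4),"turn",round(-np.radians(dy),4),"rows>=",round(max(np.linalg.norm(t)/.0417,abs(dy)/7.16),1))
E
python3 -c "
from h import *
rel((.45,-.40,.33,-140),(.53,-.05,.33,-110),(.445,.3515,.22,-86.6))"
```

```text
t 0.1 tcp [ 0.183  -0.6493  0.2257] rpy [ 1.7992e+02 -1.0000e-02 -1.6426e+02] w 0.0877 F [ 0.4 -0.4  0.1]
shift [-0.3246  0.1676 -0.1041] turn -0.4234 rows>= 9.1
shift [-0.4965  0.4828 -0.1036] turn -0.947 rows>= 16.8
shift [-0.5236  0.8922  0.007 ] turn -1.3554 rows>= 24.8
```

Emit:
servo_tool(
  grip=[-1,-1,-1,-1,-1,-1,-1,-1,-1,-1],
  translation=[
    [-0.0325,0.0168,-0.0104],
    [-0.065,0.0335,-0.0208],
    [-0.0975,0.05,-0.031],
    [-0.13,0.067,-0.0416],
    [-0.162,0.084,-0.052],
    [-0.195,0.1,-0.0625],
    [-0.227,0.117,-0.073],
    [-0.26,0.134,-0.083],
    [-0.292,0.151,-0.094],
    [-0.3246,0.1676,-0.104],
  ],
  turn=[-0.042,-0.085,-0.127,-0.17,-0.21,-0.254,-0.296,-0.34,-0.38,-0.4234],
)

```text
time_s: 0.93
tcp_pos: [0.4509, -0.3987, 0.3311]
eef_rot: [180.0, 0.0, -139.9]
contact_force: [0.9, -1.0, -0.5]
gripper_width: 0.088
```

```bash
python3 -c "
from h import *
rel((.53,-.05,.33,-110),(.445,.3515,.22,-86.6))"
```

```text
t 0.93 tcp [ 0.4509 -0.3987  0.3311] rpy [ 179.99    0.   -139.88] w 0.088 F [ 0.9 -1.  -0.5]
shift [-0.2851  0.2157  0.0011] turn -0.5215 rows>= 8.6
shift [-0.4788  0.5775  0.1112] turn -0.9299 rows>= 18.2
```

Emit:
servo_tool(
  grip=[-1,-1,-1,-1,-1,-1,-1,-1,-1,-1],
  translation=[
    [-0.0285,0.0216,0],
    [-0.057,0.0432,0],
    [-0.0855,0.0647,0],
    [-0.114,0.0863,0],
    [-0.1425,0.108,0],
    [-0.171,0.1295,0],
    [-0.2,0.151,0],
    [-0.228,0.1726,0],
    [-0.2565,0.194,0],
    [-0.2851,0.2157,0],
  ],
  turn=[-0.05,-0.1,-0.155,-0.21,-0.26,-0.31,-0.36,-0.415,-0.47,-0.5215],
)

```text
time_s: 1.77
tcp_pos: [0.5296, -0.05, 0.3305]
eef_rot: [180.0, 0.0, -110.0]
contact_force: [2.2, -1.2, -0.7]
gripper_width: 0.0873
```

```bash
python3 -c "
from h import *
rel((.445,.3515,.22,-86.6))
c=calibration('wrist');p,d=capture('wrist');cv2.imwrite('pics/w1.png',p);np.save('w1.npy',d);np.save('w1c.npy',c,allow_pickle=True);print(c)
print(w2p(c,(.548,-.066,.15)))"
```

```text
t 1.77 tcp [ 0.5296 -0.05    0.3305] rpy [ 179.99    0.   -109.96] w 0.0873 F [ 2.2 -1.2 -0.7]
shift [-0.3485  0.2165  0.1105] turn -0.4076 rows>= 10.2
{'fx': 308.65208718956524, 'fy': 308.65208718956524, 'cx': 253.4242477877994, 'cy': 188.09579776310903, 'view': array([[-0.93983524,  0.34162567,  0.00127655,  0.51391213],
       [-0.32929717, -0.90491118, -0.26962776,  0.19142276],
       [-0.0909566 , -0.25382603,  0.96296378, -0.45421304],
       [ 0.        ,  0.        ,  0.        ,  1.        ]])}
(np.float64(232.29286313551094), np.float64(160.86582828318816))
```

View pics/w1.png

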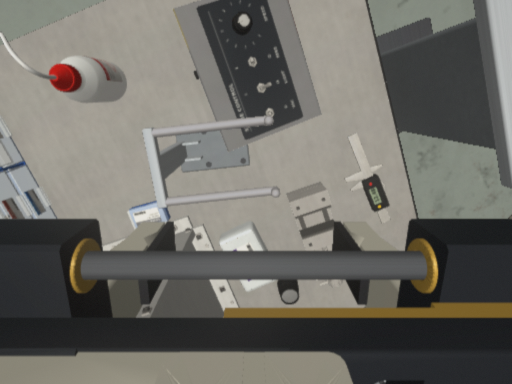

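```bash
python3 -c "
import cv2
p=cv2.imread('pics/w1.png')
cv2.imwrite('pics/w1c.png',cv2.resize(p[90:215,140:320],None,fx=4.4,fy=4.4,interpolation=cv2.INTER_CUBIC))"
```

```text
(no output)
```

View pics/w1c.png

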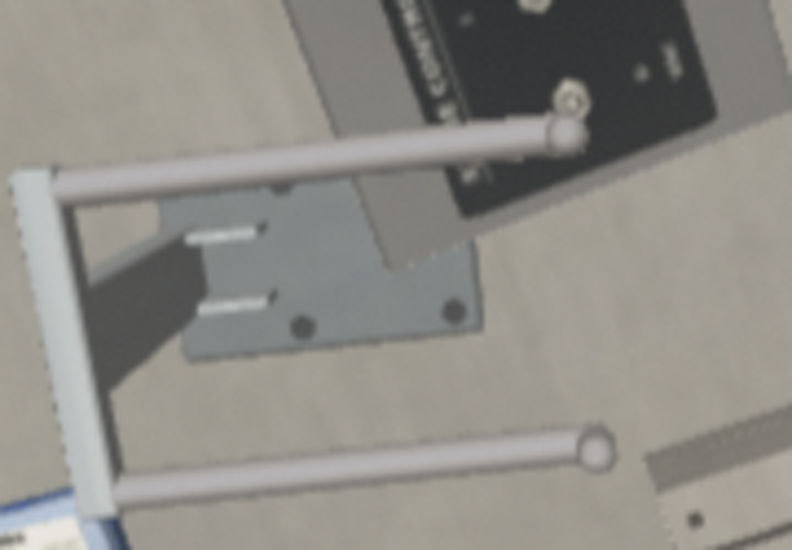

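```bash
python3 -c "
from h import *
c=np.load('w1c.npy',allow_pickle=True).item()
t=lambda u,v,z:p2w(c,(u+.5)/4.4-.5+140,(v+.5)/4.4-.5+90,z)
A=[t(70,187,.145),t(545,135,.145)];B=[t(120,490,.145),t(580,447,.145)]
for q in A+B:print(q.round(4))
ya=[np.degrees(np.arctan2(*(q[0]-q[1])[[1,0]])) for q in(A,B)];print(ya)
tips=[t(567,133,.16),t(597,450,.16)];print('tips',tips,np.linalg.norm(tips[0]-tips[1]))
bars=[t(32,172,.15),t(95,517,.15)];print('bars',bars,np.linalg.norm(bars[0]-bars[1]))
y=np.radians(np.mean(ya));X=np.array([np.cos(y),np.sin(y)]);Y=np.array([-X[1],X[0]])
oy=(np.mean([q[:2]@Y for q in A])+np.mean([q[:2]@Y for q in B]))/2
print('sep',np.mean([q[:2]@Y for q in B])-np.mean([q[:2]@Y for q in A]))
ot=np.mean([q[:2]@X for q in tips])+.045;ob=np.mean([q[:2]@X for q in bars])-.087
print('seat tip',ot*X+oy*Y,'bar',ob*X+oy*Y)
s=(ot+ob)/2*X+oy*Y
for q in((390,270,.084),(290,5,.084),(785,112,.06)):
  P=t(*q);print('console',P.round(4),((P[:2]-s)@X*1e3).round(1),((P[:2]-s)@Y*1e3).round(1))
d=np.load('w1.npy');uv=(140+150/4.4,90+178/4.4);print(t(395,255,.084), d[int(90+255/4.4),int(140+395/4.4)], p2w(c,140+385/4.4,90+255/4.4,d=d[int(90+255/4.4),int(140+385/4.4)]))
"
```

```text
[ 0.6164 -0.124   0.145 ]
[ 0.5007 -0.0954  0.145 ]
[ 0.6375 -0.047   0.145 ]
[ 0.5188 -0.0165  0.145 ]
[np.float64(-13.861716038672578), np.float64(-14.428895582918752)]
tips [array([ 0.49581928, -0.09503723,  0.16      ]), array([ 0.51443332, -0.01869436,  0.16      ])] 0.07857936510333119
bars [array([ 0.6220182 , -0.13037223,  0.15      ]), array([ 0.64482759, -0.04347473,  0.15      ])] 0.08984121397777903
sep 0.08036278382688122
seat tip [ 0.54925511 -0.06590582] bar [ 0.5490147  -0.06584523]
console [ 0.5567 -0.0701  0.084 ] 8.4 -2.2
console [ 0.556  -0.1503  0.084 ] 27.3 -80.2
console [ 0.4281 -0.0712  0.06  ] -116.1 -34.8
[ 0.55367987 -0.07373724  0.084     ] 0.40611976 [ 0.55614632 -0.07414652  0.0843424 ]
```

Emit:
servo_tool(
  grip=[-1,-1,-1,-1,-1,-1,-1,-1,-1,-1],
  translation=[
    [-0.035,0.0216,0.011],
    [-0.07,0.0433,0.022],
    [-0.105,0.065,0.033],
    [-0.14,0.0866,0.044],
    [-0.174,0.108,0.055],
    [-0.209,0.13,0.066],
    [-0.244,0.1516,0.077],
    [-0.28,0.173,0.088],
    [-0.3137,0.195,0.0995],
    [-0.3485,0.2165,0.1105],
  ],
  turn=[-0.04,-0.08,-0.12,-0.16,-0.2,-0.245,-0.285,-0.326,-0.367,-0.4076],
)

```text
time_s: 2.65
tcp_pos: [0.4469, 0.3438, 0.2216]
eef_rot: [180.0, -0.0, -86.6]
contact_force: [1.9, -0.5, -0.3]
gripper_width: 0.0877
```

Emit:
servo_tool(
  grip=[-1,-1],
  translation=[
    [0,0,0],
    [0,0,0],
  ],
  turn=[0,0],
)

```text
time_s: 2.82
tcp_pos: [0.4469, 0.3435, 0.2206]
eef_rot: [179.9, -0.1, -86.6]
contact_force: [0.9, 0.0, 1.0]
gripper_width: 0.0876
```

```bash
python3 -c "
from h import *
rel((.445,.3515,.22,-86.6))
c=calibration('wrist');p,d=capture('wrist');cv2.imwrite('pics/w2.png',p);np.save('w2.npy',d);np.save('w2c.npy',c,allow_pickle=True)
print(w2p(c,(.445,.3515,.045)))"
```

```text
t 2.82 tcp [0.4469 0.3435 0.2206] rpy [ 1.7989e+02 -1.3000e-01 -8.6600e+01] w 0.0876 F [0.9 0.  1. ]
shift [-0.0081  0.0014  0.0006] turn 0.0 rows>= 0.2
(np.float64(254.01652373886589), np.float64(176.81585761263892))
```

View pics/w2.png

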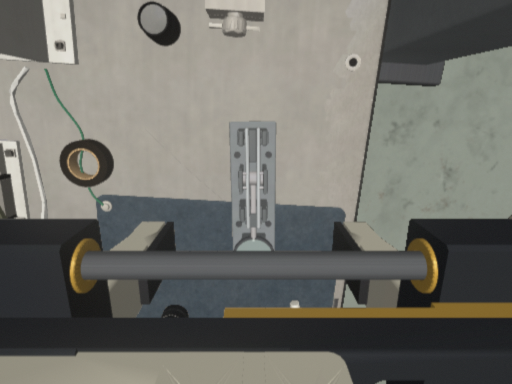

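```bash
python3 -c "
import cv2
p=cv2.imread('pics/w2.png')
cv2.imwrite('pics/w2c.png',cv2.resize(p[110:250,205:300],None,fx=4.2,fy=4.2,interpolation=cv2.INTER_CUBIC))"
```

```text
(no output)
```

View pics/w2c.png

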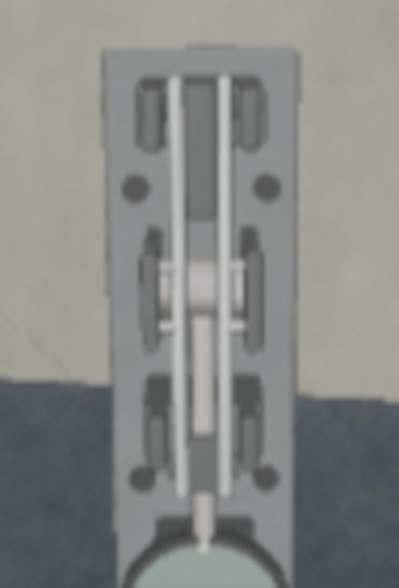

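```bash
python3 -c "
from h import *
c=np.load('w2c.npy',allow_pickle=True).item()
t=lambda u,v,z:p2w(c,(u+.5)/4.2-.5+205,(v+.5)/4.2-.5+110,z)
a=(t(175,76,.057)+t(222,76,.057))/2;b=(t(182,497,.057)+t(225,495,.057))/2
print(a,b,(a+b)/2,np.linalg.norm(a-b),np.degrees(np.arctan2(*(b-a)[[1,0]])))
print('cheeks',t(150,290,.06),t(253,290,.06),(t(150,290,.06)+t(253,290,.06))/2, 'boss',t(202,288,.05))
rel((.445,.3515,.06,-86.6),(.445,.3515,.024,-86.6))"
```

```text
[0.4504923  0.29710811 0.057     ] [0.44279727 0.40725487 0.057     ] [0.44664478 0.35218149 0.057     ] 0.1104152309806627 93.99628178966968
cheeks [0.45967558 0.35079008 0.06      ] [0.43366397 0.34927188 0.06      ] [0.44666978 0.35003098 0.06      ] boss [0.44642663 0.35193618 0.05      ]
t 2.87 tcp [0.4474 0.3425 0.2214] rpy [ 1.7993e+02 -9.0000e-02 -8.6690e+01] w 0.0879 F [ 0.4 -1.4  0.4]
shift [-0.0094  0.0017  0.1614] turn -0.0015 rows>= 3.9
shift [-0.0095  0.0017  0.1974] turn -0.0015 rows>= 4.7
```

Emit:
servo_tool(
  grip=[-1,-1,-1,-1,-1,-1,-1,-1,-1,-1],
  translation=[
    [-0.009,0.001,0.03],
    [-0.009,0.001,0.06],
    [-0.009,0.001,0.085],
    [-0.009,0.001,0.11],
    [-0.009,0.001,0.13],
    [-0.009,0.001,0.15],
    [-0.009,0.001,0.165],
    [-0.009,0.001,0.18],
    [-0.009,0.001,0.19],
    [-0.009,0.001,0.195],
  ],
  turn=[-0.003,-0.003,-0.003,-0.003,-0.003,-0.003,-0.003,-0.003,-0.003,-0.003],
)

```text
time_s: 3.7
tcp_pos: [0.4467, 0.3497, 0.0264]
eef_rot: [180.0, -0.1, -86.7]
contact_force: [-0.1, -0.3, 0.2]
gripper_width: 0.0877
```

Emit:
servo_tool(
  grip=[-1,-1],
  translation=[
    [0,0,0],
    [0,0,0],
  ],
  turn=[0,0],
)

```text
time_s: 3.87
tcp_pos: [0.447, 0.351, 0.0278]
eef_rot: [-180.0, 0.0, -86.6]
contact_force: [-0.2, -0.5, 0.8]
gripper_width: 0.088
```

```bash
python3 -c "
from h import *
rel((.4458,.3515,.026,-86.3))"
```

```text
t 3.87 tcp [0.447  0.351  0.0278] rpy [-1.7997e+02  2.0000e-02 -8.6620e+01] w 0.088 F [-0.2 -0.5  0.8]
shift [-0.0006  0.0012  0.0018] turn -0.0056 rows>= 0.1
```

Emit:
servo_tool(
  grip=[0,0.3,0.5,0.5,0.5,1,1,1,1,1],
  translation=[
    [0,0.001,0.0015],
    [0,0.001,0.0015],
    [0,0.001,0.0015],
    [0,0.001,0.0015],
    [0,0.001,0.0015],
    [0,0.001,0.0015],
    [0,0.001,0.0015],
    [0,0.001,0.0015],
    [0,0.001,0.0015],
    [0,0.001,0.0015],
  ],
  turn=[-0.005,-0.005,-0.005,-0.005,-0.005,-0.005,-0.005,-0.005,-0.005,-0.005],
  newtons=30,
)

```text
time_s: 4.7
tcp_pos: [0.4455, 0.351, 0.0257]
eef_rot: [-180.0, -0.0, -86.3]
contact_force: [0.2, 0.4, 1.1]
gripper_width: 0.0262
```

Emit:
servo_tool(
  grip=[1,1,1,1,1,1],
  translation=[
    [0,0,0],
    [0,0,0],
    [0,0,0],
    [0,0,0],
    [0,0,0],
    [0,0,0],
  ],
  turn=[0,0,0,0,0,0],
)

```text
time_s: 5.2
tcp_pos: [0.4455, 0.3511, 0.0257]
eef_rot: [-180.0, 0.0, -86.3]
contact_force: [0.5, 0.2, 0.8]
gripper_width: 0.0214
```

Emit:
servo_tool(
  grip=[1,1,1,1,1,1,1,1,1,1],
  translation=[
    [0,0,-0.005],
    [0,0,-0.015],
    [0,0,-0.03],
    [0,0,-0.045],
    [0,0,-0.06],
    [0,0,-0.075],
    [0,0,-0.09],
    [0,0,-0.105],
    [0,0,-0.115],
    [0,0,-0.12],
  ],
  turn=[0,0,0,0,0,0,0,0,0,0],
)

```text
time_s: 6.03
tcp_pos: [0.4457, 0.3514, 0.1479]
eef_rot: [-179.9, 0.1, -86.3]
contact_force: [-0.5, 0.6, -2.2]
gripper_width: 0.0213
```

```bash
python3 -c "
from h import *
rel((.45,.35,.30,-86.3))
p,d=capture('side');cv2.imwrite('pics/s2.png',p)
cv2.imwrite('pics/s2c.png',cv2.resize(p[140:300,180:330],None,fx=3.7,fy=3.7))"
```

```text
t 6.03 tcp [0.4457 0.3514 0.1479] rpy [-1.7992e+02  1.1000e-01 -8.6300e+01] w 0.0213 F [-0.5  0.6 -2.2]
shift [ 0.0014 -0.0044 -0.1521] turn -0.0001 rows>= 3.6
```

View pics/s2c.png

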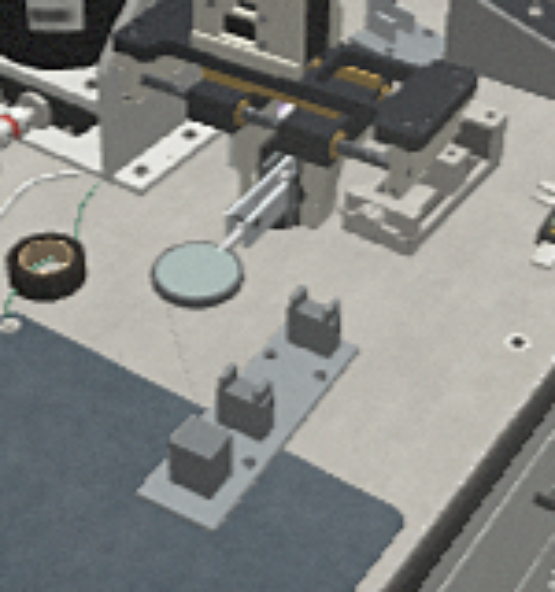

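Emit:
servo_tool(
  grip=[1,1,1,1,1,1,1,1,1,1],
  translation=[
    [0,0,-0.01],
    [0,0,-0.025],
    [0,0,-0.04],
    [0,0,-0.06],
    [0,0,-0.08],
    [0,0,-0.1],
    [0,0,-0.115],
    [0,0,-0.125],
    [0,0,-0.13],
    [0,0,-0.13],
  ],
  turn=[0,0,0,0,0,0,0,0,0,0],
)

```text
time_s: 6.92
tcp_pos: [0.4456, 0.3511, 0.2762]
eef_rot: [-180.0, 0.0, -86.3]
contact_force: [0.6, 0.5, -1.3]
gripper_width: 0.0222
```

Emit:
servo_tool(
  grip=[0.46,0.46,0.45,0.44,0.43,0.43,0.43,0.43],
  translation=[
    [0,0,0],
    [0,0,0],
    [0,0,0],
    [0,0,0],
    [0,0,0],
    [0,0,0],
    [0,0,0],
    [0,0,0],
  ],
  turn=[0,0,0,0,0,0,0,0],
)

```text
time_s: 7.58
tcp_pos: [0.4455, 0.351, 0.2757]
eef_rot: [180.0, -0.0, -86.3]
contact_force: [0.9, 0.5, -2.0]
gripper_width: 0.0251
```

Opening is 25 mm, inside the 24–28 window; let it swing.

Emit:
servo_tool(
  grip=[0.43,0.43,0.43,0.43,0.43,0.43,0.43,0.43,0.43,0.43],
  translation=[
    [0,0,0],
    [0,0,0],
    [0,0,0],
    [0,0,0],
    [0,0,0],
    [0,0,0],
    [0,0,0],
    [0,0,0],
    [0,0,0],
    [0,0,0],
  ],
  turn=[0,0,0,0,0,0,0,0,0,0],
)

```text
time_s: 8.42
tcp_pos: [0.4455, 0.351, 0.2757]
eef_rot: [-180.0, 0.0, -86.3]
contact_force: [0.1, 0.5, -1.8]
gripper_width: 0.0249
```

Emit:
servo_tool(
  grip=[0.43,0.43,0.43,0.43,0.43,0.43,0.43,0.43,0.43,0.43],
  translation=[
    [0,0,0],
    [0,0,0],
    [0,0,0],
    [0,0,0],
    [0,0,0],
    [0,0,0],
    [0,0,0],
    [0,0,0],
    [0,0,0],
    [0,0,0],
  ],
  turn=[0,0,0,0,0,0,0,0,0,0],
)

```text
time_s: 9.25
tcp_pos: [0.4455, 0.351, 0.2757]
eef_rot: [-180.0, 0.0, -86.3]
contact_force: [-0.1, 0.8, -0.6]
gripper_width: 0.0249
```

```bash
python3 -c "
from h import *
rel((.45,.35,.30,-86.3))
c=calibration('side')
p,d=capture('side');cv2.imwrite('pics/s3.png',p);np.save('s3.npy',d)
print(w2p(c,(.4455,.3515,.295)))
cv2.imwrite('pics/s3c.png',cv2.resize(p[80:260,160:330],None,fx=3.3,fy=3.3))"
```

```text
t 9.25 tcp [0.4455 0.351  0.2757] rpy [-180.     0.   -86.3] w 0.0249 F [-0.1  0.8 -0.6]
shift [ 0.0013 -0.0044 -0.0243] turn -0.0001 rows>= 0.6
(np.float64(258.2174131761956), np.float64(136.83209739557682))
```

View pics/s3c.png

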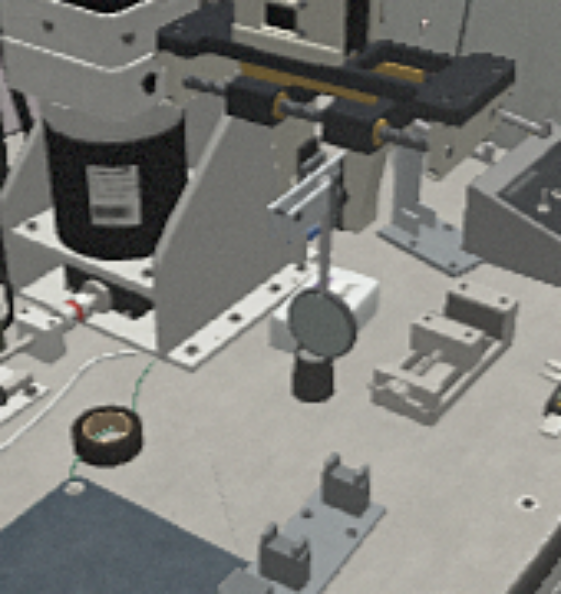

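Emit:
servo_tool(
  grip=[1,1,1,1,1,1,1,1,1,1],
  translation=[
    [0,0,0],
    [0,0,0],
    [0,0,0],
    [0,0,0],
    [0,0,0],
    [0,0,0],
    [0,0,0],
    [0,0,0],
    [0,0,0],
    [0,0,0],
  ],
  turn=[0,0,0,0,0,0,0,0,0,0],
  newtons=30,
)

```text
time_s: 10.13
tcp_pos: [0.4455, 0.351, 0.2757]
eef_rot: [180.0, -0.0, -86.3]
contact_force: [0.3, 0.3, -2.0]
gripper_width: 0.0219
```

```bash
python3 -c "
from h import *
c=calibration('side')
print('disc exp',w2p(c,(.4455,.351,.2)),'meas',160+322/3.3,80+323/3.3)
e=np.array([-.065,.998,0])*.056
for z in(.287,.307):
  for s in(1,-1):print(z,s,(np.array(w2p(c,np.array([.4455,.351,z])+s*e))-[160,80])*3.3)
d=np.load('s3.npy');print('disc',p2w(c,257.6,177.9,d=d[178,258]))
# target: seat (.549,-.066), offset (12,6) ; rack yaw -13.5
y=np.radians(-13.5);X=np.array([np.cos(y),np.sin(y)]);Y=np.array([-X[1],X[0]]);T=np.array([.549,-.066])+.012*X+.006*Y;print('T',T)
rel((.50,.15,.33,-95),(T[0],T[1],.33,-103.5),(T[0],T[1],.15,-103.5))
p,d=capture('side');cv2.imwrite('pics/s4c.png',cv2.resize(p[80:260,160:330],None,fx=3.3,fy=3.3))"
```

```text
disc exp (np.float64(257.2999142485904), np.float64(176.5966446198514)) meas 257.57575757575756 177.87878787878788
0.287 1 [274.96655742 239.2179156 ]
0.287 -1 [368.61118405 162.92452795]
0.307 1 [274.98171688 208.34510492]
0.307 -1 [370.02754702 134.06155883]
disc [0.4415572  0.35576289 0.20087781]
T [ 0.56206911 -0.06296712]
t 10.13 tcp [0.4455 0.351  0.2757] rpy [180.   -0.  -86.3] w 0.0219 F [ 0.3  0.3 -2. ]
shift [ 0.2041 -0.0414 -0.0543] turn 0.1518 rows>= 5.2
shift [ 0.4206 -0.0897 -0.0543] turn 0.3001 rows>= 10.4
shift [ 0.4206 -0.0897  0.1257] turn 0.3001 rows>= 10.7
```

View pics/s4c.png

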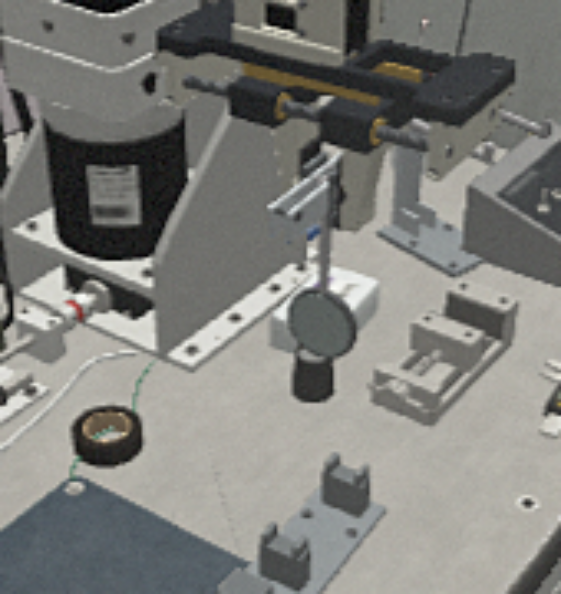

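Run:
```python
from h import *
pts=[]
for n in("top","side"):
    c=calibration(n);d=np.load(f"{n}0.npy");v,u=np.mgrid[:384,:512]
    V=np.array(c["view"]);Ri=V[:3,:3].T;o=-Ri@V[:3,3]
    ray=np.stack([(u-c["cx"])/c["fx"],-(v-c["cy"])/c["fy"],-np.ones(u.shape)],-1)@Ri.T
    pts.append((o+d[...,None]*ray)[(d>0)])
P=np.vstack(pts)
ys=[.35,.3,.25,.2,.15,.1,.05,0,-.05,-.1,-.15,-.2];print("     ",ys)
for x in np.arange(.8,.38,-.04):
    print("%.2f"%x,*["%4d"%(1e3*P[(abs(P[:,0]-x)<.02)&(abs(P[:,1]-y)<.025)][:,2].max(initial=-.01)) for y in ys])
```

```text
[0.35, 0.3, 0.25, 0.2, 0.15, 0.1, 0.05, 0, -0.05, -0.1, -0.15, -0.2]
0.80   70   68  442  461  462  440  257  -10    7    6    6    5
0.76   65   44  442  462  462  441  259  -10    5    5    7    5
0.72   25   11  417  444  444  416  260   24   17    6    6  165
0.68   22    8  120  170  210  254  259   25   18    5    6  162
0.64   23    9   15   16   39   40   37    7  155  154  151    4
0.60   24    6    7    6   43   42   43    6  153  155  150    6
0.56    6    6    5   45   44   43   40  153  154  154   87   86
0.52    5    7    8   42   41   53   54  163  150  154   85   84
0.48   64   49    7   48   50   57   57    6   70  164   88   86
0.44   67   61    6   42   45   55   55    5   59   62   61   60
0.40   14    5    7    7    7   11   11    8   35   46   47   48
```

Emit:
servo_tool(
  grip=[1,1,1,1,1,1,1,1,1,1],
  translation=[
    [0.01,-0.002,-0.01],
    [0.03,-0.006,-0.02],
    [0.055,-0.012,-0.03],
    [0.08,-0.017,-0.035],
    [0.105,-0.022,-0.035],
    [0.13,-0.028,-0.035],
    [0.155,-0.033,-0.035],
    [0.18,-0.038,-0.035],
    [0.205,-0.044,-0.035],
    [0.225,-0.048,-0.035],
  ],
  turn=[0.01,0.03,0.05,0.07,0.09,0.11,0.13,0.14,0.15,0.16],
)

```text
time_s: 11.02
tcp_pos: [0.5082, 0.1275, 0.3115]
eef_rot: [-180.0, 0.0, -95.5]
contact_force: [-0.1, -0.0, -1.2]
gripper_width: 0.0216
```

```bash
python3 -c "
from h import *
rel((.562,-.063,.31,-103.5))"
```

```text
t 11.02 tcp [0.5082 0.1275 0.3115] rpy [-1.7995e+02  1.0000e-02 -9.5540e+01] w 0.0216 F [-0.1 -0.  -1.2]
shift [ 0.1844 -0.072   0.0016] turn 0.1389 rows>= 4.7
```

Emit:
servo_tool(
  grip=[1,1,1,1,1,1,1,1,1,1],
  translation=[
    [0.02,-0.007,0],
    [0.04,-0.015,0],
    [0.064,-0.025,0],
    [0.088,-0.034,0],
    [0.112,-0.044,0],
    [0.136,-0.053,0],
    [0.155,-0.06,0],
    [0.17,-0.066,0],
    [0.18,-0.07,0],
    [0.1844,-0.072,0],
  ],
  turn=[0.015,0.03,0.045,0.06,0.075,0.09,0.105,0.12,0.13,0.139],
)

```text
time_s: 11.85
tcp_pos: [0.5621, -0.0624, 0.311]
eef_rot: [-180.0, -0.0, -103.6]
contact_force: [0.9, 0.6, -1.8]
gripper_width: 0.0218
```

Emit:
servo_tool(
  grip=[1,1,1],
  translation=[
    [0,0,0],
    [0,0,0],
    [0,0,0],
  ],
  turn=[0,0,0],
)

```text
time_s: 12.1
tcp_pos: [0.5618, -0.0602, 0.3109]
eef_rot: [-180.0, 0.0, -103.4]
contact_force: [0.3, -0.3, -1.9]
gripper_width: 0.0212
```

```bash
python3 -c "
from h import *
rel((.562,-.063,.15,-103.5))
c=calibration('wrist');p,d=capture('wrist');cv2.imwrite('pics/w5.png',p);np.save('w5c.npy',c,allow_pickle=True)
cv2.imwrite('pics/w5c.png',cv2.resize(p[90:240,130:340],None,fx=3.8,fy=3.8,interpolation=cv2.INTER_CUBIC))
p,d=capture('side');cv2.imwrite('pics/s5.png',p)
p,d=capture('top');cv2.imwrite('pics/t5.png',p)"
```

```text
t 12.1 tcp [ 0.5618 -0.0602  0.3109] rpy [-1.7999e+02  1.0000e-02 -1.0338e+02] w 0.0212 F [ 0.3 -0.3 -1.9]
shift [ 0.0028 -0.0008  0.1609] turn 0.002 rows>= 3.9
```

View pics/w5c.png

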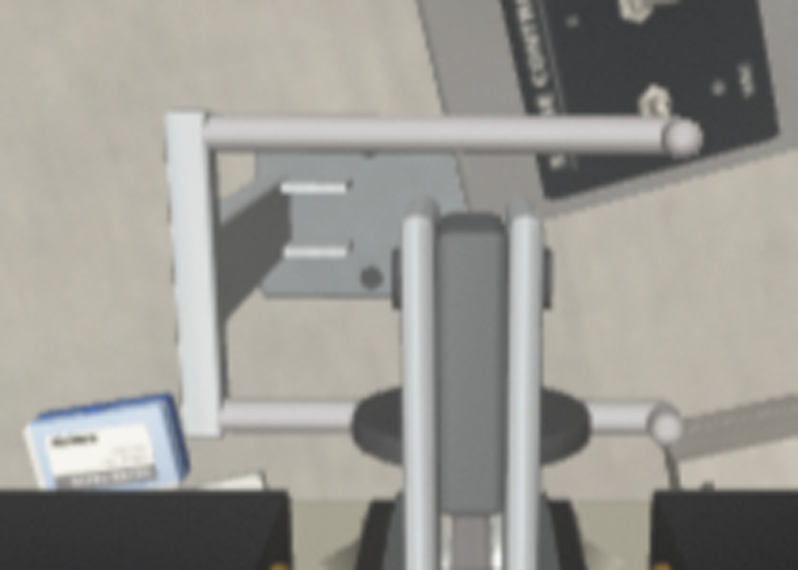

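View pics/s5.png

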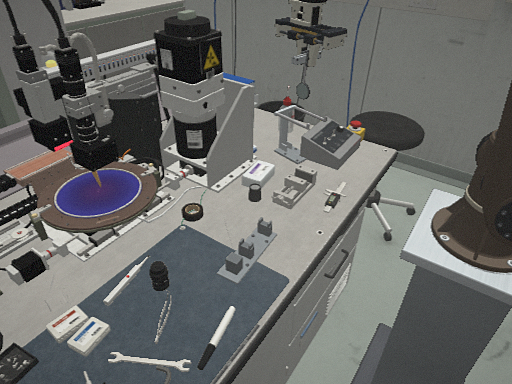

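```bash
python3 -c "
from h import *
c=np.load('w5c.npy',allow_pickle=True).item()
t=lambda u,v,z:p2w(c,(u+.5)/3.8-.5+130,(v+.5)/3.8-.5+90,z)
A=[t(215,132,.145),t(650,135,.145)];B=[t(230,414,.145),t(640,421,.145)]
ya=[np.degrees(np.arctan2(*(q[0]-q[1])[[1,0]])) for q in(A,B)];print(ya)
tips=[t(683,136,.16),t(666,424,.16)]
bars=[t(188,113,.15),t(204,436,.15)]
y=np.radians(np.mean(ya));X=np.array([np.cos(y),np.sin(y)]);Y=np.array([-X[1],X[0]])
a=np.mean([q[:2]@Y for q in A]);b=np.mean([q[:2]@Y for q in B]);print(b-a);oy=(a+b)/2
ot=np.mean([q[:2]@X for q in tips])+.045;ob=np.mean([q[:2]@X for q in bars])-.087
print(ot*X+oy*Y,ob*X+oy*Y)
s=(ot+ob)/2*X+oy*Y
P=t(468,212,.084);print('corner',P,(P[:2]-s)@X,(P[:2]-s)@Y)
print('target',s+.012*X+.006*Y)
print('handle end',t(470,206,.341))
"
```

```text
[np.float64(-13.800955058051752), np.float64(-14.453317186371697)]
0.08077193868392343
[ 0.55006969 -0.06604756] [ 0.54829668 -0.06560132]
corner [ 0.55747929 -0.07914477  0.084     ] 0.011296351827450944 -0.010892612988480896
target [ 0.56228471 -0.06293479]
handle end [ 0.54869371 -0.11385067  0.341     ]
```

Emit:
servo_tool(
  grip=[1,1,1,1,1,1,1,1,1,1],
  translation=[
    [0.0015,0,0.005],
    [0.0015,0,0.015],
    [0.0015,0,0.025],
    [0.0015,0,0.035],
    [0.0015,0,0.045],
    [0.0015,0,0.055],
    [0.0015,0,0.065],
    [0.0015,0,0.075],
    [0.0015,0,0.08],
    [0.0015,0,0.08],
  ],
  turn=[0.01,0.01,0.01,0.01,0.01,0.01,0.01,0.01,0.01,0.01],
)

```text
time_s: 13.08
tcp_pos: [0.5609, -0.0624, 0.229]
eef_rot: [179.9, -0.0, -104.0]
contact_force: [-0.4, -0.6, -1.7]
gripper_width: 0.0218
```

```bash
python3 -c "
from h import *
rel((.5625,-.062,.145,-104))
p,d=capture('side');cv2.imwrite('pics/s6c.png',cv2.resize(p[20:180,250:400],None,fx=3.7,fy=3.7,interpolation=cv2.INTER_CUBIC))
"
```

```text
t 13.08 tcp [ 0.5609 -0.0624  0.229 ] rpy [ 1.7987e+02 -5.0000e-02 -1.0402e+02] w 0.0218 F [-0.4 -0.6 -1.7]
shift [-0.0008 -0.0016  0.084 ] turn -0.0003 rows>= 2.0
```

View pics/s6c.png

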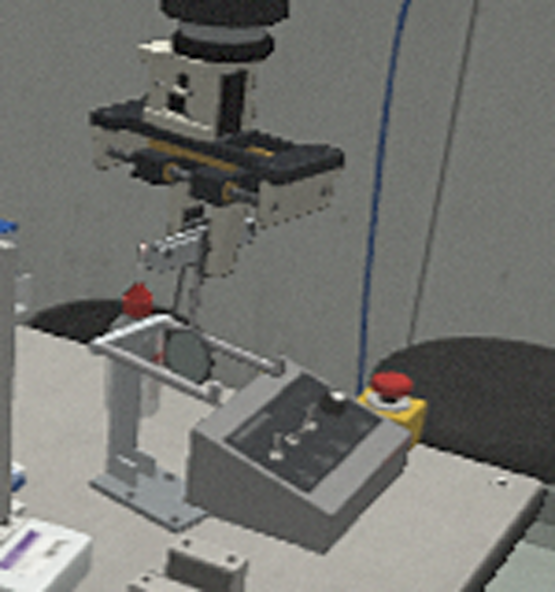

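Emit:
servo_tool(
  grip=[1,1,1,1,1,1,1,1,1,1],
  translation=[
    [-0.0008,-0.0015,0.004],
    [-0.0008,-0.0015,0.01],
    [-0.0008,-0.0015,0.016],
    [-0.0008,-0.0015,0.023],
    [-0.0008,-0.0015,0.03],
    [-0.0008,-0.0015,0.037],
    [-0.0008,-0.0015,0.044],
    [-0.0008,-0.0015,0.05],
    [-0.0008,-0.0015,0.055],
    [-0.0008,-0.0015,0.058],
  ],
  turn=[0,0,0,0,0,0,0,0,0,0],
)

```text
time_s: 13.97
tcp_pos: [0.563, -0.0619, 0.1718]
eef_rot: [180.0, -0.0, -104.0]
contact_force: [-0.6, -0.6, -2.6]
gripper_width: 0.0214
```

```bash
python3 -c "
from h import *
rel((.5625,-.062,.143,-104))
p,d=capture('side');cv2.imwrite('pics/s7c.png',cv2.resize(p[60:180,270:370],None,fx=5,fy=5,interpolation=cv2.INTER_CUBIC))
p,d=capture('wrist');cv2.imwrite('pics/w7.png',p)
"
```

```text
t 13.97 tcp [ 0.563  -0.0619  0.1718] rpy [ 1.7995e+02 -2.0000e-02 -1.0401e+02] w 0.0214 F [-0.6 -0.6 -2.6]
shift [0.0002 0.0004 0.0288] turn -0.0002 rows>= 0.7
```

View pics/s7c.png

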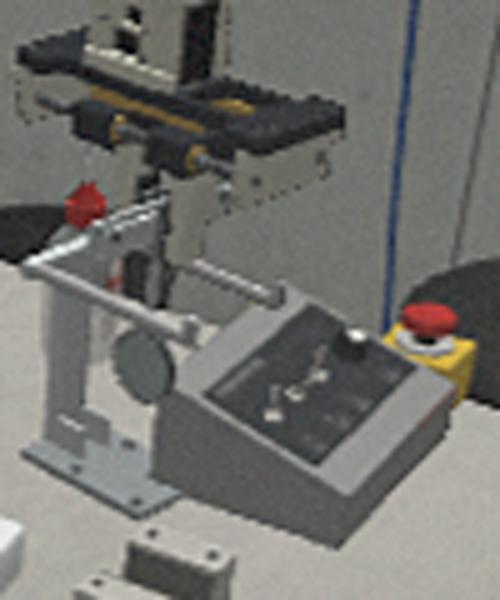

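View pics/w7.png

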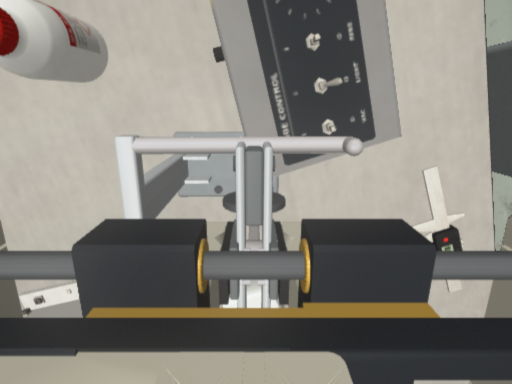

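Emit:
servo_tool(
  grip=[1,1,1,1,1,1,1,1,1,1],
  translation=[
    [0,0,0.004],
    [0,0,0.008],
    [0,0,0.012],
    [0,0,0.016],
    [0,0,0.019],
    [0,0,0.022],
    [0,0,0.025],
    [0,0,0.027],
    [0,0,0.028],
    [0,0,0.028],
  ],
  turn=[0,0,0,0,0,0,0,0,0,0],
)

```text
time_s: 14.9
tcp_pos: [0.5632, -0.0619, 0.1445]
eef_rot: [180.0, -0.0, -104.0]
contact_force: [-0.6, -0.1, -2.4]
gripper_width: 0.0212
```

Emit:
servo_tool(
  grip=[1,1,1],
  translation=[
    [0,0,0.001],
    [0,0,0.002],
    [0,0,0.002],
  ],
  turn=[0,0,0],
)

```text
time_s: 15.15
tcp_pos: [0.5633, -0.0619, 0.1426]
eef_rot: [180.0, 0.0, -104.0]
contact_force: [-0.1, 0.9, -2.4]
gripper_width: 0.0213
```

Emit:
servo_tool(
  grip=[1,1,1,1],
  translation=[
    [0,0,0.001],
    [0,0,0.002],
    [0,0,0.002],
    [0,0,0.002],
  ],
  turn=[0,0,0,0],
)

```text
time_s: 15.48
tcp_pos: [0.5632, -0.0619, 0.1406]
eef_rot: [180.0, -0.0, -104.0]
contact_force: [-0.6, 0.1, -1.4]
gripper_width: 0.0216
```

Emit:
servo_tool(
  grip=[1,1,1,1],
  translation=[
    [0,0,0.0005],
    [0,0,0.001],
    [0,0,0.001],
    [0,0,0.001],
  ],
  turn=[0,0,0,0],
)

```text
time_s: 15.82
tcp_pos: [0.5633, -0.0619, 0.1397]
eef_rot: [180.0, -0.0, -104.0]
contact_force: [0.1, 0.5, -1.8]
gripper_width: 0.0215
```

Emit:
servo_tool(
  grip=[1,1,1,1],
  translation=[
    [0,0,0.0005],
    [0,0,0.001],
    [0,0,0.001],
    [0,0,0.001],
  ],
  turn=[0,0,0,0],
)

```text
time_s: 16.15
tcp_pos: [0.5634, -0.0619, 0.1388]
eef_rot: [-180.0, 0.0, -104.0]
contact_force: [-0.5, -0.6, -0.4]
gripper_width: 0.0217
```

```bash
python3 -c "
from h import *
rel((.5625,-.062,.143,-104))
p,d=capture('side');cv2.imwrite('pics/s8c.png',cv2.resize(p[80:160,270:350],None,fx=7,fy=7,interpolation=cv2.INTER_CUBIC))
"
```

```text
t 16.15 tcp [ 0.5634 -0.0619  0.1388] rpy [-179.99    0.   -104.01] w 0.0217 F [-0.5 -0.6 -0.4]
shift [ 0.0003  0.0008 -0.0042] turn -0.0001 rows>= 0.1
```

View pics/s8c.png

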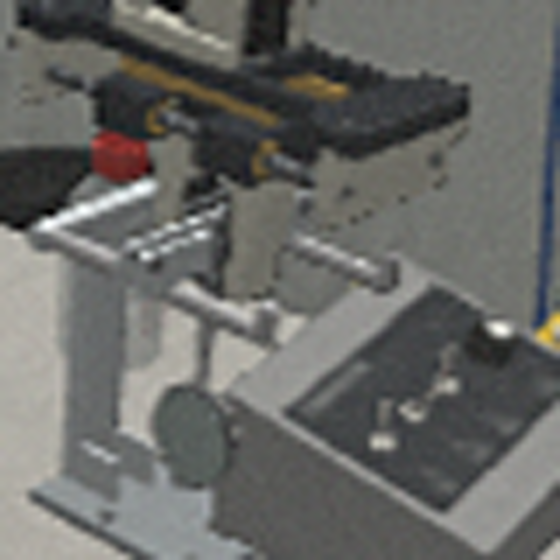

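Emit:
servo_tool(
  grip=[1,1,1,1],
  translation=[
    [0,0,0.0005],
    [0,0,0.0005],
    [0,0,0.0005],
    [0,0,0.0005],
  ],
  turn=[0,0,0,0],
)

```text
time_s: 16.53
tcp_pos: [0.5634, -0.0619, 0.1386]
eef_rot: [-180.0, 0.0, -104.0]
contact_force: [-0.7, 1.2, 3.6]
gripper_width: 0.0216
```

```bash
python3 -c "
from h import *
rel((.5625,-.062,.143,-104))"
```

```text
t 16.53 tcp [ 0.5634 -0.0619  0.1386] rpy [-1.7997e+02  1.0000e-02 -1.0401e+02] w 0.0216 F [-0.7  1.2  3.6]
shift [ 0.0003  0.0009 -0.0044] turn -0.0001 rows>= 0.1
```

Emit:
servo_tool(
  grip=[0.45,0.4,0.36,0.32,0.28,0.2,0.1,0,-0.05,-0.05],
  translation=[
    [0,0,0],
    [0,0,0],
    [0,0,0],
    [0,0,0],
    [0,0,0],
    [0,0,0],
    [0,0,0],
    [0,0,0],
    [0,0,0],
    [0,0,0],
  ],
  turn=[0,0,0,0,0,0,0,0,0,0],
)

```text
time_s: 17.37
tcp_pos: [0.5632, -0.0619, 0.138]
eef_rot: [180.0, -0.0, -104.0]
contact_force: [-0.1, 0.0, 0.8]
gripper_width: 0.0454
```

Emit:
servo_tool(
  grip=[-0.05,-0.05,-0.05,-0.05],
  translation=[
    [0,0,0],
    [0,0,0],
    [0,0,0],
    [0,0,0],
  ],
  turn=[0,0,0,0],
)

```text
time_s: 17.7
tcp_pos: [0.5633, -0.0619, 0.1382]
eef_rot: [-180.0, 0.0, -104.0]
contact_force: [0.6, -0.9, 0.6]
gripper_width: 0.0461
```

```bash
python3 -c "
from h import *
rel((.5625,-.062,.143,-104))
p,d=capture('side');cv2.imwrite('pics/s9c.png',cv2.resize(p[80:160,270:350],None,fx=7,fy=7,interpolation=cv2.INTER_CUBIC))
p,d=capture('wrist');cv2.imwrite('pics/w9.png',p)
"
```

```text
t 17.7 tcp [ 0.5633 -0.0619  0.1382] rpy [-180.      0.   -104.01] w 0.0461 F [ 0.6 -0.9  0.6]
shift [ 0.0003  0.0007 -0.0048] turn -0.0002 rows>= 0.1
```

View pics/s9c.png

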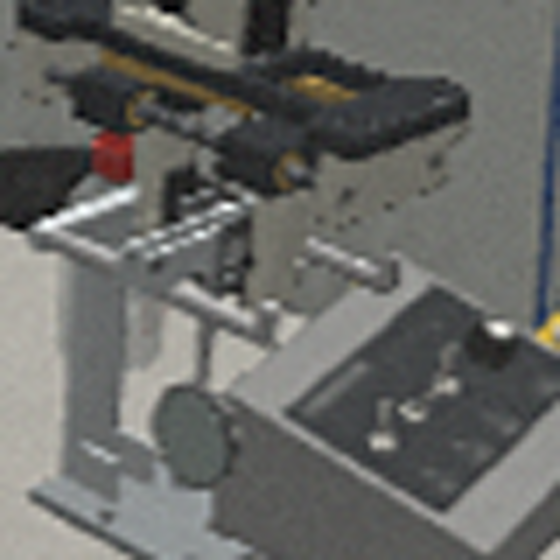

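View pics/w9.png

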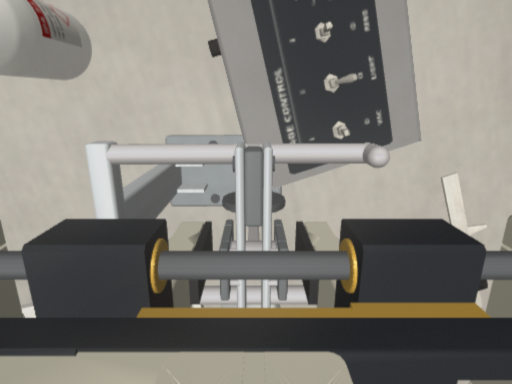

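Released and it stays put. Raise straight up.

Emit:
servo_tool(
  grip=[-0.05,-0.05,-0.05,-0.05,-0.05,-0.05,-0.05,-0.05,-0.05,-0.05],
  translation=[
    [0,0,-0.003],
    [0,0,-0.008],
    [0,0,-0.015],
    [0,0,-0.025],
    [0,0,-0.035],
    [0,0,-0.05],
    [0,0,-0.07],
    [0,0,-0.09],
    [0,0,-0.11],
    [0,0,-0.13],
  ],
  turn=[0,0,0,0,0,0,0,0,0,0],
)

```text
time_s: 18.63
tcp_pos: [0.5632, -0.062, 0.2705]
eef_rot: [-179.9, 0.0, -104.0]
contact_force: [0.7, -0.4, 0.1]
gripper_width: 0.0458
```

Emit:
servo_tool(
  grip=[-0.05,-0.05,-0.05,-0.05,-0.05,-0.05,-0.05],
  translation=[
    [0,0,-0.01],
    [0,0,-0.02],
    [0,0,-0.02],
    [0,0,-0.02],
    [0,0,-0.02],
    [0,0,-0.02],
    [0,0,-0.02],
  ],
  turn=[0,0,0,0,0,0,0],
)

```text
time_s: 19.22
tcp_pos: [0.5629, -0.062, 0.2872]
eef_rot: [179.9, -0.0, -104.0]
contact_force: [0.1, 0.1, -0.5]
gripper_width: 0.0461
```

```bash
python3 -c "
from h import *
rel((.5625,-.062,.143,-104))
p,d=capture('side');cv2.imwrite('pics/s10c.png',cv2.resize(p[80:160,270:350],None,fx=7,fy=7,interpolation=cv2.INTER_CUBIC))
c=calibration('wrist');p,d=capture('wrist');cv2.imwrite('pics/w10.png',p);np.save('w10c.npy',c,allow_pickle=True)
for q in((.549,-.066,.15),):print(w2p(c,q))
p,d=capture('top');cv2.imwrite('pics/t10.png',p)
"
```

```text
t 19.22 tcp [ 0.5629 -0.062   0.2872] rpy [ 1.7991e+02 -4.0000e-02 -1.0401e+02] w 0.0461 F [ 0.1  0.1 -0.5]
shift [0.     0.0002 0.1442] turn -0.0002 rows>= 3.5
(np.float64(265.53914486792263), np.float64(170.44323472987037))
```

View pics/s10c.png

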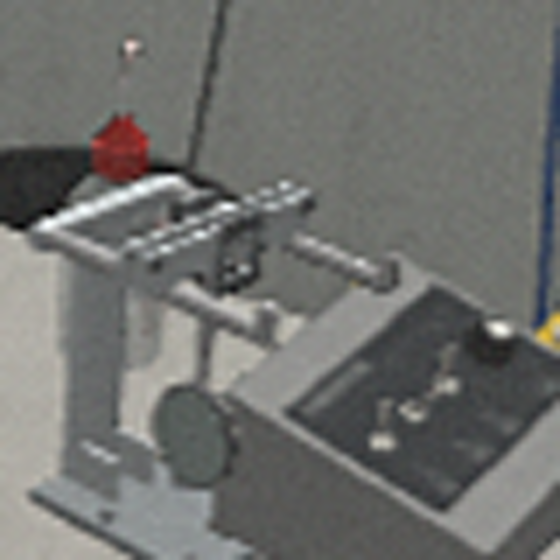

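View pics/w10.png

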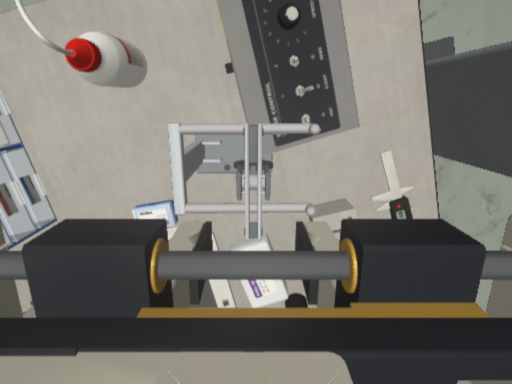

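View pics/t10.png

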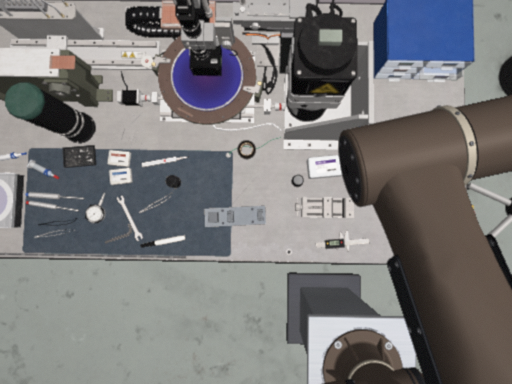

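```bash
python3 -c "
import cv2
p=cv2.imread('pics/w10.png')
cv2.imwrite('pics/w10c.png',cv2.resize(p[110:245,165:325],None,fx=4.4,fy=4.4,interpolation=cv2.INTER_CUBIC))"
```

```text
(no output)
```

View pics/w10c.png

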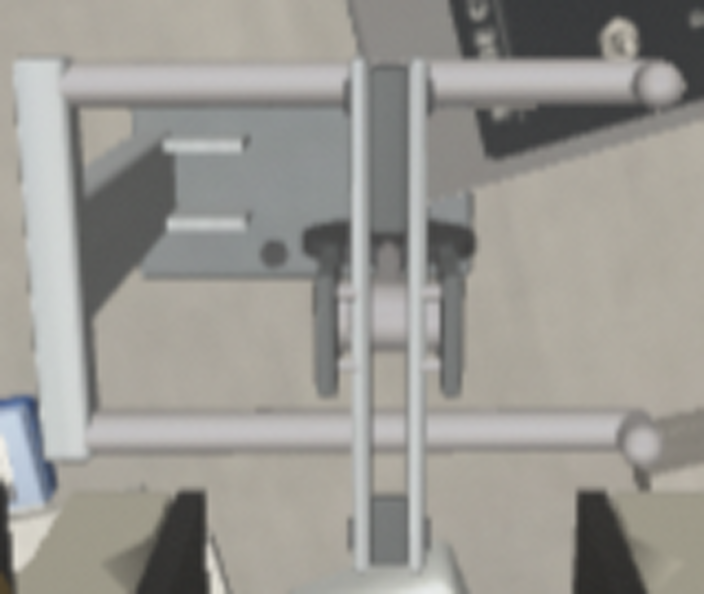

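```bash
python3 -c "
from h import *
c=np.load('w10c.npy',allow_pickle=True).item()
t=lambda u,v,z:p2w(c,(u+.5)/4.4-.5+165,(v+.5)/4.4-.5+110,z)
A=[t(70,85,.145),t(630,82,.145)];B=[t(95,431,.145),t(610,431,.145)]
y=np.radians(np.mean([np.degrees(np.arctan2(*(q[0]-q[1])[[1,0]])) for q in(A,B)]));X=np.array([np.cos(y),np.sin(y)]);Y=np.array([-X[1],X[0]])
a=np.mean([q[:2]@Y for q in A]);b=np.mean([q[:2]@Y for q in B]);print(np.degrees(y),b-a);oy=(a+b)/2
tips=[t(660,83,.16),t(642,440,.16)];ot=np.mean([q[:2]@X for q in tips])+.045
e=[t(388,62,.17),t(388,568,.17)];m=(e[0]+e[1])/2
print('handle len',np.linalg.norm(e[0]-e[1]),'yaw',np.degrees(np.arctan2(*(e[1]-e[0])[[1,0]])),'pivot',m)
print('rack frame x',m[:2]@X-ot,'y',m[:2]@Y-oy,'boss',t(389,316,.165)[:2]@Y-oy)
"
```

```text
-13.911002510240056 0.08000334035460878
handle len 0.10949785882276832 yaw 75.93627316036034 pivot [ 0.56318068 -0.06070826  0.17      ]
rack frame x 0.011453076408062146 y 0.008499118011512 boss 0.0071648510081532
```

```bash
python3 -c "
from h import *
print(order.close_job());rel((.56,-.06,.2,-104))"
```

```text
the job is handed in; nothing more can be done
None
the job is handed in; nothing more can be done
```

The mirror is hanging on the rack, released, with its arm straight down, and the job is handed in at about 19 s of the 58 s allowed.

- **Lift:** I gripped the mirror at the pivot with 30 N and lifted it with the arm straight out, confirmed by the side camera at about 0.167 m pivot height.
- **Swing and lock:** At about 0.295 m I loosened the grip to 25 mm. The arm swung down and hung straight (side view), with the handle still level. I then squeezed back to 22 mm to lock it.
- **Hanging:** I lowered it between the prongs until it touched (about 5 N), opened the fingers to 46 mm, and raised the gripper clear.

**Last checks** (wrist and side cameras):

| Check | Measured | Limit |
|---|---|---|
| Handle off square to the prongs | about 0.2° | 14.3° (0.25 rad) |
| Pivot along the prongs from the hanging place | about +11 mm | ±30 mm |
| Pivot sideways from the middle | about +7 to +8.5 mm | ±13 mm |

- **Off-centre on purpose:** The rear corner of the control console comes within about 2 mm of the line where the arm would hang at dead centre. I aimed for +12 mm along the prongs and +6 to +7 mm sideways so the disc would clear it.
- **Rest of the final state:** The pivot height of about 158 mm (8 mm above the prongs) comes from the tool height at contact. The final pictures show the arm hanging down. The gripper is clear, with no contact force beyond noise.
- **Bystanders:** Those I could see in the last top view looked unmoved, but I did not measure them, and the robot arm hid part of that view.

I found no failed checks. The only disagreement was a few millimetres between cameras on the prong and console-corner positions.

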